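# Stow the last test pen and lower the heavy case lid

## Robot

A 6-joint arm with a two-finger parallel gripper is mounted at the origin on the work surface. World frame = base frame: x ahead of the robot, y to its left, z up, the work surface at z = 0. Lengths are in m, angles in degrees, forces in N, time in s.
With the tool pointing down it reaches from about 0.25 to 0.725 m from the base axis. Payload 4 kg.
Tool frame: the origin (TCP) lies on the centre line of the jaws, within the pads' length; the fingertips stand bot.tip_reach ahead of it and the grasp point (between the pads) lies 3 mm ahead of it (bot.tip_reach is the distance from the TCP to the fingertips, in m); z points along the fingers, y is the line along which they close (so a half turn about z gives the same grasp; the last joint's range is limited). The gripper opens to 85 mm and grips with 20 to 120 N. Pads are 22 mm wide; open, the fingers measure 114 mm over their backs; the gripper's body (76 mm by 85 mm) begins 54 mm behind the grasp point. The pads swing forward as they close: fully open they stand 13 mm farther back than shut.
Start: joints at [0, 13.785, 0.286, 76.501, 0, 90], TCP at [0.5, -0, 0.253] pointing down, gripper open.
Joint ranges: [-155.79, 155.79], [-60.16, 107.12], [-62.33, 73.08], [-114, 123.19], [-81.49, 82.49], [-180, 180]. Speed limits (degrees/s): [159.86, 159.86, 180, 180, 180, 180].

## Interface

Orientations are given as a 3x3 rotation matrix whose columns are the frame's x, y, z axes.
In Python, from station import bot, camera gives the robot as it stands. The module is installed in compiled form; this text tells all that it offers.
- The arm moves only by the tool send_rows, never from a script. Its argument "moves" is a list that holds one entry, the list of rows, each a list of 6 numbers: the shift along the world's x, y, z in m, then the turn, a rotation vector about the world's x, y, z in rad. A call has 1 to 10 rows; each row is the pose to reach, as a shift and turn from the pose commanded when the call began; what a row does not reach only later rows make up. A row lasts 1/10 s, in which the tool goes at most 50 mm and 8.59 degrees, less where a joint would pass 70% of its speed; a pose out of reach is approached as far as the arm can. A call with a gripper value outside its range is refused whole. "gripper" is the finger opening in m, from 0 to 0.0854, set as the call begins (left out, the last holds). The fingers move at their own pace and stop on an object; "force" is the grip in N (left out, the last holds). Time passes only in rows, so rows that repeat a pose let the fingers close. It gives the time, the measured TCP pose, the force and the opening at its end, in the units of the state.
- bot.read_state(): the state, without advancing time (a new reading comes with each control period).
- camera(name): name is "scene" or "side" or "wrist"; returns a dict with "color" (420x560x3 uint8, red, green, blue), "mtx" (3x3 intrinsics, pixels), "origin" and "rotation" of the camera in the world. Camera axes: x right, y down, z forward; pixel columns grow to the right and rows downward; lengths in m; the calibration is good to about 2 mm. A picture is of the moment at which its call begins. There is no depth.
- bot.close_job(): hands the job in, once; it reports no verdict.
The state is a dict: "time_s": time; "q": joint angles; "joint_vel": joint speeds; "tau": joint torques, N m; "tool_pos": TCP position; "ee_rot": TCP orientation; "force": force on the tool from outside, world axes, zero at the start; "moment": the same for the moment, N m; "width": finger opening in m.
Only numpy, scipy, OpenCV 4.12 (cv2) and the standard library are available. Lean on these libraries where they do the work, as an engineer would, in place of code of your own. Each camera call takes 0.05 s, during which the arm holds its last target. There are 200 camera calls.

## Task

Lay the loose white test pen in the empty groove of the open carrying case (lay it, do not drop it), then push the heavy blue lid over and lower it slowly until it is shut, without letting it slam. To set the catch, press the yellow pad of the shut lid with the fingers at about 12 N for a second, never pushing on the lid with more than about 20 N; then let go, leaving the other things on the desk as they are.

Things in the scene. Friction and masses are not known exactly. Their poses are not given: they have to be found in the camera images.
- pen_center (a point): centre of the loose test pen, a rounded-square stick 140 x 18 x 18 mm (white barrel, plum cap at its +x end), 30 g, lying on the desk; its x axis runs along the pen, the point is half-way up (9 mm above what it lies on)
- case: grey open carrying case, fixed to the desk, 260 mm (x) by 240 mm (y), walls 6 mm thick, rims 70 mm high, floor 6 mm; origin under its centre, z up, hinge along the +y rim. Two cream foam bars, 24 mm wide, cross its floor at x = -50 and +50 mm, tops at 40 mm height, with three grooves along x at y = -50 (empty), +35 and +80 mm (both with pens)
- slot (a point): where the pen's centre must come: middle of the empty groove, 35 mm above the desk, 50 mm to -y of the case's centre. x along the groove (the pen may lie either way round), z up. The groove is 26 mm wide, its bottom 26 mm above the desk; it is cut only in the two foam bars, and between them 76 mm along x are free for the fingers down to the case's floor. The wall is 64 mm away to -y
- lid_hinge (a point): middle of the lid's hinge line, fixed to the case's +y rim, 71 mm above the desk (170 mm to +y of the slot point); its x axis is the hinge line, parallel to the groove. The lid is a blue slab 260 (x) x 240 (y) x 22 mm, about 0.8 kg, with its underside in the plane of the hinge line; shut, it reaches 240 mm to -y from here
- lid (a joint): angle of the lid in rad: 0 shut and level on a hard stop, 1.57 upright, growing as it opens, stop at 1.95. It starts about upright, reaching 31 cm above the desk. Its stiff friction hinge (about 1.15 N m, little damping) just outdoes its weight: it stays where it is left, needs about 6 N at the catch when upright, hardly any near shut, and flies on if shoved
- pen_rack: bystander: white block 75 x 120 x 45 mm with eight upright pens, 146 mm tall in all; origin under its centre
- mug: bystander: blue mug, 84 mm wide, 95 mm tall; origin under its centre
- mouse: bystander: black computer mouse 110 x 62 x 33 mm; origin under its centre
- sticky_pad: bystander: yellow pad of notes 76 x 76 x 14 mm; origin under its centre
- stapler: bystander: red and black stapler 130 x 36 x 41 mm; origin under its centre
- marker: bystander: purple marker, 130 x 12 x 12 mm along its y axis, lying on the notebook (95 x 190 x 12 mm); origin under its centre
- catch_base (a point): foot of the lid's catch: point on the lid's outer face, 212 mm from the hinge line, 28 mm from the free edge; z out of that face (up when shut, to the case's +y side when upright). Over it, on a stem, stands catch_pad: a yellow pad, 80 (x) x 40 mm, stiffly sprung, travel 6 mm. The stem is screwed in or out: the pad's face is 12 to 22 mm above the lid's, differently each time and not measured
Mind the look-alikes: they are no part of the job. There is more than one size of the part that bears pen_center; the job needs the middle-sized.

How it is judged (in metres and radians):
On the way, in this order (a step that is already met when the one before it is completed fails the run):
1. the pen lies in the empty groove, let go, while the lid is still up (horizontal distance between pen_center and slot below 0.022 m and y of pen_center in the frame of slot between -0.007 and 0.007 m and z of pen_center in the frame of slot below 0.005 m and angle between the x axis of pen_center and the x axis of slot, either way round below 0.12 rad and contact force between the fingers and pen below 0.05 N and value of joint lid above 1 rad), for 0.2 s.
2. the pad of the shut lid is pressed by the fingers with 8 N or more for 0.4 s (value of joint lid below 0.02 rad and contact force between the fingers and catch_pad above 8 N), for 0.4 s.
At the end, for the whole second after the job is handed in: the lid is shut (within 0.025 rad) and at rest; the pen lies in the groove: centre within 22 mm of the groove's middle along it, 7 mm across and 5 mm in height, within 0.12 rad of the groove (value of joint lid below 0.025 rad and velocity of joint lid between -0.05 and 0.05 rad/s and horizontal distance between pen_center and slot below 0.022 m and y of pen_center in the frame of slot between -0.007 and 0.007 m and z of pen_center in the frame of slot below 0.005 m and angle between the x axis of pen_center and the x axis of slot, either way round below 0.12 rad); the robot touches nothing.
It fails at once if the lid slams: faster than 0.7 rad/s within the last 0.2 rad before shut (value of joint lid below 0.2 rad and velocity of joint lid below -0.7 rad/s).
It fails at once if the robot pushes on the lid with more than 22 N (contact force between any of the fingers, the arm and lid above 22 N).
It fails at once if the pen is dropped: faster than 0.9 m/s out of the fingers (linear speed of pen above 0.9 m/s and contact force between the fingers and pen below 0.05 N).
It fails at once if a bystander is shifted by more than 30 mm (distance of any of pen_rack, mug, mouse, sticky_pad, stapler, marker from where it was at the start of the episode above 0.03 m).
It also fails if it takes over 70 s, if anything falls off the work surface, if the arm or the gripper's body presses on something with over 40 N, if the wrist force passes 120 N, or if a joint passes its speed limit or range.

## Working session

There is one attempt and no reset: what is moved stays moved. The work goes in short steps, Python scripts to look and compute and a tool call to move; the robot and the scene stay as the last step left them, time stands still between calls to the robot, and variables do not carry over. Pictures are saved under pics/ and viewed, on a budget of 10 in all, crops included, one or two more only if the job needs it, and the job is handed in when it is done.

Besides the shell and the picture viewer there is one more tool, called after "Request:" by a JSON object that holds its "op" and its "data", one argument or row to a line. send_rows: Moves the arm, as the interface text tells. Its arguments: {"type":"object","properties":{"moves":{"type":"array","items":{"type":"array","items":{"type":"array","items":{"type":"number"}}}},"gripper":{"type":"number"},"force":{"type":"number"}},"required":["moves"]}

```bash
ls; mkdir -p pics
cat > h.py <<'E'
import numpy as np, cv2, json
from station import bot, camera
def snap(n,tag):
    c=camera(n); cv2.imwrite(f'pics/{tag}.png',c['color'][:,:,::-1])
    np.savez(f'pics/{tag}.npz',**{k:np.array(c[k]) for k in('color','mtx','origin','rotation')}); return c
def load(tag): return dict(np.load(f'pics/{tag}.npz'))
def ray(c,u,v):
    d=np.array(c['rotation'])@np.linalg.solve(np.array(c['mtx']),[u,v,1.]); return np.array(c['origin']),d/np.linalg.norm(d)
def onz(c,u,v,z):
    o,d=ray(c,u,v); return o+d*(z-o[2])/d[2]
def tri(obs):
    A=np.zeros((3,3));b=np.zeros(3);R=[ray(*o) for o in obs]
    for o,d in R:
        P=np.eye(3)-np.outer(d,d);A+=P;b+=P@o
    p=np.linalg.solve(A,b)
    return p,[np.linalg.norm((np.eye(3)-np.outer(d,d))@(p-o)) for o,d in R]
def proj(c,p):
    q=np.array(c['mtx'])@np.array(c['rotation']).T@(np.array(p)-c['origin']); return q[:2]/q[2]
E
python3 - <<'E'
from h import *
ims=[]
for n in('scene','side','wrist'):
    c=snap(n,n+'0'); print(n,np.round(c['origin'],3),np.round(c['rotation'],3).tolist(),np.round(c['mtx'],1).tolist())
s=bot.read_state(); print(s,bot.tip_reach)
E
```

```text
pics
scene [1.512 0.256 1.101] [[-0.197, 0.706, -0.681], [0.98, 0.13, -0.149], [-0.017, -0.697, -0.717]] [[496.2, 0.0, 281.1], [0.0, 496.2, 214.2], [0.0, 0.0, 1.0]]
side [ 0.259 -1.074  0.954] [[0.962, -0.175, 0.209], [-0.272, -0.575, 0.772], [-0.015, -0.8, -0.6]] [[461.9, 0.0, 282.2], [0.0, 461.9, 209.3], [0.0, 0.0, 1.0]]
wrist [0.5   0.085 0.374] [[1.0, 0.001, -0.002], [0.0, -0.947, -0.322], [-0.002, 0.322, -0.947]] [[295.3, 0.0, 279.6], [0.0, 295.3, 209.3], [0.0, 0.0, 1.0]]
{'time_s': 0.15, 'q': array([1.63489174e-04, 1.38208464e+01, 2.30794704e-01, 7.65011114e+01,
       7.56736990e-04, 8.99972893e+01]), 'joint_vel': array([ 0.02471468,  0.0003513 ,  0.24651831, -0.10492991,  0.03536765,
        0.09438236]), 'tau': array([-1.62746033e-03, -3.72633219e+01,  2.52638429e+01,  1.23480460e-02,
       -1.30651040e-05,  1.49362950e-05]), 'tool_pos': array([4.99554755e-01, 5.14336761e-06, 2.52625628e-01]), 'ee_rot': array([[-5.01429913e-05,  9.99998733e-01, -1.59109420e-03],
       [ 9.99999999e-01,  5.01640620e-05,  1.32030120e-05],
       [ 1.32828110e-05, -1.59109354e-03, -9.99998734e-01]]), 'force': array([1.14243162, 0.40305027, 0.1318561 ]), 'moment': array([-0.02240307, -0.01888632, -0.03382537]), 'width': 0.08555333120680098} 0.022
```

View pics/scene0.png

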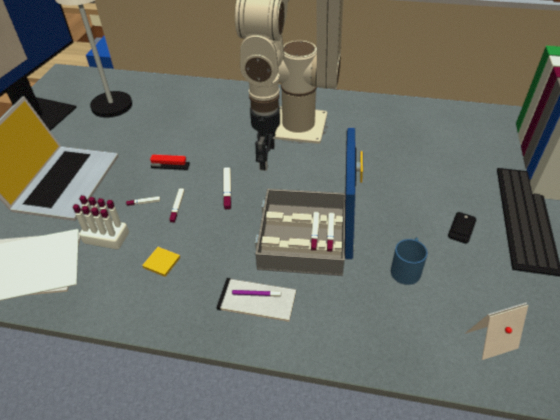

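View pics/side0.png

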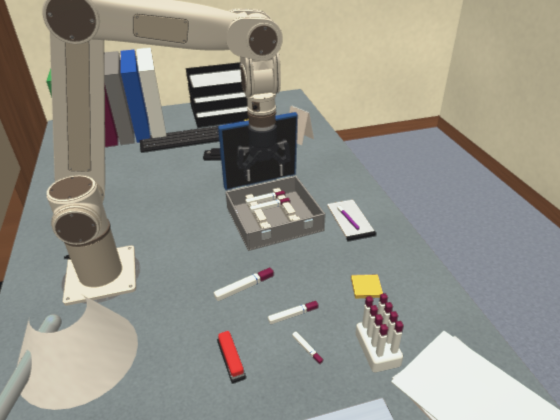

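View pics/wrist0.png

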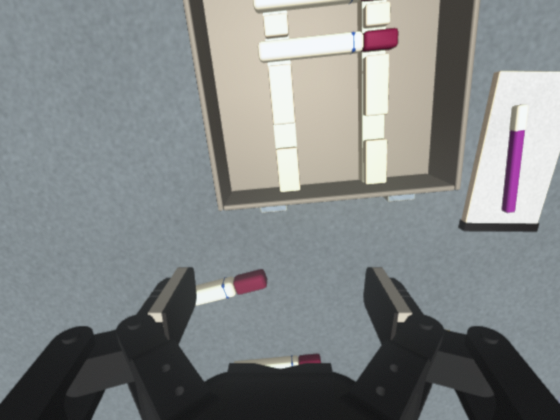

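Scene: three loose pens at about (227,187), (177,205) and (143,200), the case at (303,232), and the lid upright with the yellow pad at (361,165). Side: the pens at (245,284), (294,312) and (307,347). Wrist: the case's near rim corners at about (222,208) and (460,186), with the empty groove gaps at (284,135) and (373,127).

```bash
cat > m.py <<'E'
from h import *
def pens(tag,seeds,w=55):
    c=load(tag);im=c['color'];hsv=cv2.cvtColor(im,cv2.COLOR_RGB2HSV).astype(int)
    H,S,V=hsv[...,0],hsv[...,1],hsv[...,2]
    white=(V>150)&(S<70); plum=((H>150))&(S>90)&(V>40)
    m=cv2.morphologyEx((white|plum).astype(np.uint8),cv2.MORPH_CLOSE,np.ones((3,3)))
    n,l,st,ce=cv2.connectedComponentsWithStats(m)
    out=[]
    for (u,v) in seeds:
        k=l[v-3:v+4,u-3:u+4];k=k[k>0]
        k=np.bincount(k).argmax();ys,xs=np.where(l==k);r=cv2.minAreaRect(np.c_[xs,ys].astype(np.float32))
        P=np.c_[xs,ys].astype(float);ctr=P.mean(0);ax=np.linalg.svd(P-ctr,full_matrices=False)[2][0]
        pl=(l==k)&plum;yy,xx=np.where(pl);
        if len(xx) and (np.array([xx.mean(),yy.mean()])-ctr)@ax<0: ax=-ax
        t=(P-ctr)@ax; a,b=ctr+ax*(t.min()-.5),ctr+ax*(t.max()+.5)
        out.append((a,b,len(xs)))
    return c,out
E
python3 - <<'E'
from m import *
cs,ps=pens('scene0',[(227,187),(177,205),(143,200)])
cd,pd=pens('side0',[(245,284),(294,312),(307,347)])
for a,b in zip(ps,pd):
    print(a,b)
    for z in(.009,):
        A,B=[onz(cs,*a[i],z) for i in(0,1)];C,D=[onz(cd,*b[i],z) for i in(0,1)]
        print('L',np.linalg.norm(B-A),np.linalg.norm(D-C),A[:2],B[:2],C[:2],D[:2])
    pm=tri([(cs,*((a[0]+a[1])/2)),(cd,*((b[0]+b[1])/2))]);print('tri mid',pm)
cw=load('wrist0')
for p in[(222,208),(460,186)]:print('rim',onz(cw,*p,.07))
for p in[(284,135),(373,127)]:print('groove',onz(cw,*p,.026))
E
```

```text
(array([226.27663531, 166.45949343]), array([227.02380136, 208.53517151]), 317) (array([213.746739  , 295.95234738]), array([272.62286016, 270.17596984]), 656)
L 0.20244846801617214 0.18684021903582776 [ 0.28783961 -0.19841067] [ 0.482037   -0.14120264] [ 0.30118047 -0.18454144] [ 0.48108371 -0.13410245]
tri mid (array([ 0.38963821, -0.16615759,  0.01245267]), [np.float64(0.0026795303095040663), np.float64(0.0026795303095039336)])
(array([181.39639224, 186.98725563]), array([170.77303099, 221.75898891]), 208) (array([267.33353611, 319.6169902 ]), array([317.56359401, 303.1135203 ]), 464)
L 0.15580189600011707 0.1437862661793277 [ 0.41324366 -0.31473832] [ 0.56772633 -0.29450631] [ 0.42156192 -0.30541315] [ 0.56445954 -0.28945197]
tri mid (array([ 0.49277792, -0.30187616,  0.01141188]), [np.float64(0.0025770984289088285), np.float64(0.0025770984289085986)])
(array([159.70584217, 197.23522625]), array([125.45534295, 202.76341403]), 150) (array([292.36253082, 330.91413425]), array([321.2438307 , 361.51355062]), 268)
L 0.10726991410962576 0.11202689891982255 [ 0.47172179 -0.36710635] [ 0.51523231 -0.46515568] [ 0.47322884 -0.35823748] [ 0.51293749 -0.46299075]
tri mid (array([ 0.49407809, -0.41463422,  0.01084025]), [np.float64(0.0012562821897943298), np.float64(0.0012562821897943066)])
rim [ 0.4367399  -0.01713431  0.07      ]
rim [0.68998216 0.00765308 0.07      ]
groove [0.50420834 0.05644811 0.026     ]
groove [0.60525938 0.06534127 0.026     ]
```

Request:
{"op": "send_rows", "data": {
  "moves": [
    [[-0.01,-0.3,-0.07,0,0,-1.449],[-0.01,-0.3,-0.07,0,0,-1.449],[-0.01,-0.3,-0.07,0,0,-1.449],[-0.01,-0.3,-0.07,0,0,-1.449],[-0.01,-0.3,-0.07,0,0,-1.449],[-0.01,-0.3,-0.07,0,0,-1.449],[-0.01,-0.3,-0.07,0,0,-1.449],[-0.01,-0.3,-0.07,0,0,-1.449],[-0.01,-0.3,-0.07,0,0,-1.449],[-0.01,-0.3,-0.07,0,0,-1.449]]
  ],
  "gripper": 0.05
}}

```text
time_s: 1.15
tool_pos: [0.4895, -0.3002, 0.1826]
ee_rot: [[0.993, 0.116, -0.001], [0.116, -0.993, 0.001], [-0.001, -0.001, -1.0]]
force: [0.3, -0.3, -0.4]
width: 0.0498
```

Run:
```python
from m import *
c=snap('wrist','wrist1');s=bot.read_state();print(s['tool_pos'],s['ee_rot'].round(3).tolist(),s['width'],bot.tip_reach,c['origin'])
```

```text
[ 0.48961158 -0.30010143  0.18270325] [[0.993, 0.114, -0.001], [0.114, -0.993, 0.001], [-0.001, -0.001, -1.0]] 0.049666560263901954 0.022 [ 0.57220204 -0.28901882  0.30393214]
```

View pics/wrist1.png

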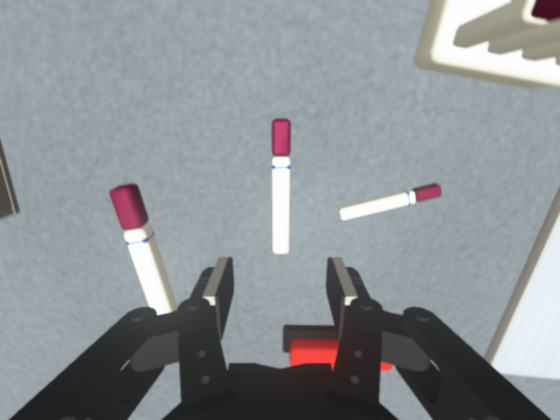

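The middle pen runs from (281,119) to (281,253) with both ends visible, clear of its neighbours. The stapler is at (340,345).

Run:
```python
from m import *
cs,ps=pens('scene0',[(177,205)]);cd,pd=pens('side0',[(294,312)])
cw,pw=pens('wrist1',[(281,215)])
print(pw)
for z in(.009,.014,.018):
    A,B=[onz(cw,*pw[0][i],z) for i in(0,1)];d=B-A;print(z,(A+B)/2,np.linalg.norm(d),np.degrees(np.arctan2(d[1],d[0])))
m=lambda p:(p[0][0]+p[0][1])/2
print(tri([(cw,*m(pw)),(cd,*m(pd))]),tri([(cw,*m(pw)),(cs,*m(ps))]),tri([(cw,*m(pw)),(cs,*m(ps)),(cd,*m(pd))]))
```

```text
[(array([-25.02834717, 195.87240756]), array([573.79780105, 130.0517162 ]), 175863)]
0.009 [ 0.51770052 -0.27842714  0.009     ] 0.6046792608402349 -77.02977408087723
0.014 [ 0.51862448 -0.2786067   0.014     ] 0.5944281018347568 -77.02977408087725
0.018 [ 0.51936366 -0.27875035  0.018     ] 0.5862271746303743 -77.02977408087723
(array([ 0.50647781, -0.28468601, -0.01418766]), [np.float64(0.010684820909222183), np.float64(0.010684820909222329)]) (array([ 0.52530811, -0.28822769,  0.0424586 ]), [np.float64(0.001445509532837039), np.float64(0.0014455095328371114)]) (array([ 0.5041924 , -0.29522932,  0.01039454]), [np.float64(0.01705126509491481), np.float64(0.008973158254323495), np.float64(0.012420883135984571)])
```

The mask leaked into the desk, so I'll raise the white threshold for this view.

```bash
sed -i "s/def pens(tag,seeds,w=55)/def pens(tag,seeds,vt=150)/; s/V>150/V>vt/" m.py
python3 - <<'E'
from m import *
cs,ps=pens('scene0',[(177,205)]);cd,pd=pens('side0',[(294,312)])
cw,pw=pens('wrist1',[(281,215)],200)
print(pw)
for z in(.009,.014,.018):
    A,B=[onz(cw,*pw[0][i],z) for i in(0,1)];d=B-A;print(z,(A+B)/2,np.linalg.norm(d),np.degrees(np.arctan2(d[1],d[0])))
m=lambda p:(p[0][0]+p[0][1])/2
print(tri([(cw,*m(pw)),(cd,*m(pd))]),tri([(cw,*m(pw)),(cs,*m(ps)),(cd,*m(pd))]))
E
```

```text
[(array([280.16785654, 253.52605803]), array([280.73831238, 118.47776971]), 2340)]
0.009 [ 0.49194585 -0.29890552  0.009     ] 0.14362170806164018 6.4904448554085965
0.014 [ 0.49330644 -0.29873791  0.014     ] 0.14118688176392258 6.49044485540859
0.018 [ 0.49439491 -0.29860382  0.018     ] 0.1392390207257485 6.490444855408605
(array([ 0.49443479, -0.2971241 ,  0.00641567]), [np.float64(0.0025445448605432032), np.float64(0.0025445448605433216)]) (array([ 0.49484835, -0.30008065,  0.0108135 ]), [np.float64(0.003418753575546353), np.float64(0.0030538773086851304), np.float64(0.0036692461804886845)])
```

Request:
{"op": "send_rows", "data": {
  "moves": [
    [[0.003,0.001,-0.04,0,0,0],[0.003,0.001,-0.08,0,0,0],[0.003,0.001,-0.12,0,0,0],[0.003,0.001,-0.14,0,0,0],[0.003,0.001,-0.15,0,0,0],[0.003,0.001,-0.157,0,0,0],[0.003,0.001,-0.157,0,0,0]]
  ]
}}

```text
time_s: 1.9
tool_pos: [0.4931, -0.2991, 0.0262]
ee_rot: [[0.993, 0.122, -0.0], [0.122, -0.993, 0.0], [-0.0, -0.0, -1.0]]
force: [0.4, -0.2, -0.1]
width: 0.05
```

Request:
{"op": "send_rows", "data": {
  "moves": [
    [[0,0,0,0,0,0],[0,0,0,0,0,0],[0,0,0,0,0,0],[0,0,0,0,0,0],[0,0,0,0,0,0],[0,0,0,0,0,0]]
  ],
  "gripper": 0.01,
  "force": 30
}}

```text
time_s: 2.5
tool_pos: [0.4941, -0.2997, 0.0279]
ee_rot: [[0.993, 0.122, 0.003], [0.122, -0.993, -0.002], [0.003, 0.002, -1.0]]
force: [-0.3, 0.1, 5.2]
width: 0.017
```

Request:
{"op": "send_rows", "data": {
  "moves": [
    [[0,0,0.03,0,0,0],[0,0,0.08,0,0,0],[0,0.01,0.13,0,0,0],[-0.01,0.06,0.18,0,0,0],[-0.02,0.11,0.18,0,0,0],[-0.024,0.16,0.18,0,0,0],[-0.024,0.21,0.18,0,0,0],[-0.024,0.26,0.18,0,0,0],[-0.024,0.31,0.18,0,0,0],[-0.024,0.31,0.18,0,0,0]]
  ]
}}

```text
time_s: 3.5
tool_pos: [0.4682, 0.0147, 0.2065]
ee_rot: [[0.992, 0.126, 0.0], [0.126, -0.992, 0.001], [0.0, -0.001, -1.0]]
force: [0.1, -0.8, -0.6]
width: 0.0172
```

Run:
```python
from m import *
c=snap('wrist','wrist2');s=bot.read_state();print(s['tool_pos'],s['ee_rot'].round(3).tolist(),s['width'],s['force'],c['origin'])
```

```text
[0.46839207 0.01568614 0.20647536] [[0.992, 0.127, -0.0], [0.127, -0.992, 0.002], [0.0, -0.002, -1.0]] 0.0170838031433841 [ 0.82451434  1.80011474 -0.7086694 ] [0.55063948 0.02675975 0.32800131]
```

View pics/wrist2.png

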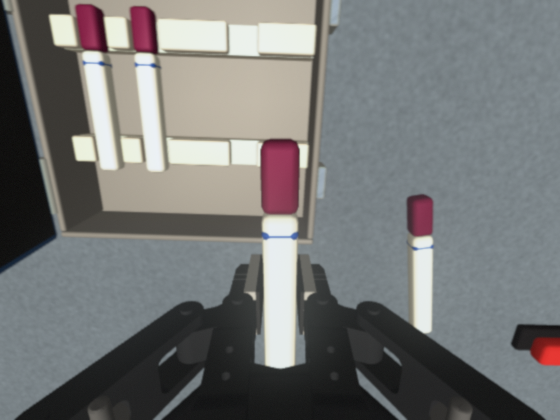

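Wrist2: the pen is held straight, with its cap end at (280,140). The empty groove shows at columns 228–258 in the far bar (row 38) and 231–260 in the near bar (row 152).

Run:
```python
from m import *
a=cv2.imread('pics/wrist2.png');b=cv2.imread('pics/wrist0.png')
A=np.hstack([cv2.resize(a[15:65,205:275],None,fx=5.5,fy=5.5),cv2.resize(a[130:180,205:275],None,fx=5.5,fy=5.5)])
B=np.hstack([cv2.resize(b[105:165,258:308],None,fx=5,fy=5),cv2.resize(b[95:155,350:400],None,fx=5,fy=5)])
W=np.zeros((A.shape[0]+B.shape[0],max(A.shape[1],B.shape[1]),3),np.uint8);W[:A.shape[0],:A.shape[1]]=A;W[A.shape[0]:,:B.shape[1]]=B
cv2.imwrite('pics/grooves.png',W)
```

```text
(no output)
```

View pics/grooves.png

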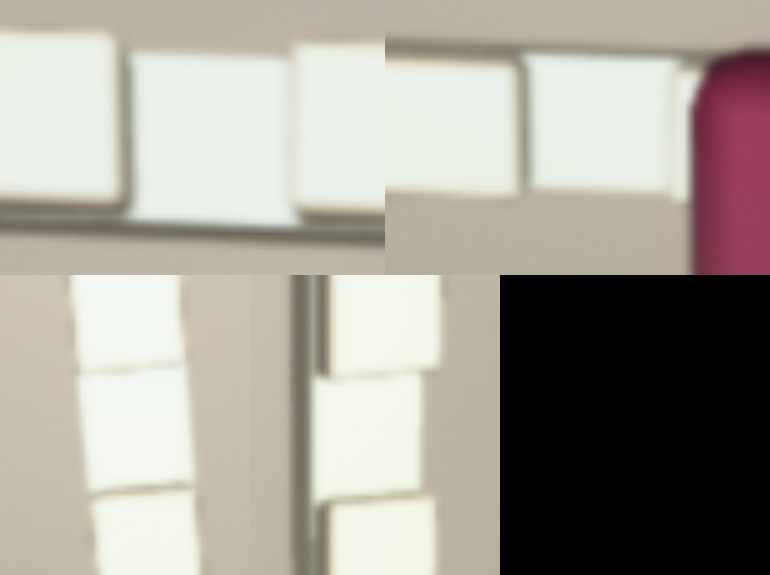

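Run:
```python
from m import *
c2=load('wrist2');c0=load('wrist0')
G={'far':[(c2,226.8,36.5),(c2,258.1,37.7),(c0,377,114.8),(c0,376.6,140)],
'near':[(c2,229.5,152.7),(c2,257.4,153.6),(c0,284,123.2),(c0,286.4,148)]}
M={}
for k,g in G.items():
    P=[onz(*o,.04) for o in g];print(k,[p[:2].round(4).tolist() for p in P],'w',np.linalg.norm(P[0]-P[1]),np.linalg.norm(P[2]-P[3]))
    m2=(np.array(g[0][1:])+g[1][1:])/2;m0=(np.array(g[2][1:])+g[3][1:])/2
    print(' tri',tri([(c2,*m2),(c0,*m0)])); M[k]=((P[0]+P[1])/2,(P[2]+P[3])/2)
for i in(0,1):
    a,b=M['near'][i],M['far'][i];d=b-a;print('mid',((a+b)/2)[:2],'L',np.linalg.norm(d),'yaw',np.degrees(np.arctan2(d[1],d[0])))
# held pen
cw,pw=pens('wrist2',[(280,300)],200);print(pw)
s=bot.read_state();R=s['ee_rot'];t=s['tool_pos']
zt=t[2]-.017
for u,v in[(280,140),(280,368)]:
    p=onz(c2,u,v,zt);print(p,'tool',R.T@(p-t))
```

```text
far [[0.6033, 0.0797], [0.6058, 0.0529], [0.604, 0.0788], [0.6064, 0.0523]] w 0.026893953390686738 0.02663834628548436
 tri (array([0.60394833, 0.06584141, 0.04363137]), [np.float64(0.0001228144627003755), np.float64(0.00012281446270029304)])
near [[0.5047, 0.0702], [0.5072, 0.0433], [0.504, 0.0701], [0.5068, 0.0435]] w 0.026982311273361773 0.02673124503027856
 tri (array([0.50550822, 0.05687705, 0.03792306]), [np.float64(0.00015919977954724927), np.float64(0.00015919977954727182)])
mid [0.55523637 0.06151248] L 0.09903090890445479 yaw 5.505482488401432
mid [0.55529681 0.06114544] L 0.10022635582614554 yaw 5.0126443652280654
[(array([279.39497057, 216.49399436]), array([279.46813666, 367.50219582]), 4556)]
[0.53723556 0.02507837 0.18947536] tool [ 0.06947407 -0.00051079  0.01702153]
[0.40314433 0.0079231  0.18947536] tool [-0.06571008 -0.00056883  0.01698215]
```

Request:
{"op": "send_rows", "data": {
  "moves": [
    [[0.043,0.023,0,0,0,-0.035],[0.086,0.045,0,0,0,-0.035],[0.086,0.045,-0.04,0,0,-0.035],[0.086,0.045,-0.08,0,0,-0.035],[0.086,0.045,-0.08,0,0,-0.035],[0.086,0.045,-0.08,0,0,-0.035]]
  ]
}}

```text
time_s: 4.15
tool_pos: [0.5546, 0.0515, 0.126]
ee_rot: [[0.996, 0.092, -0.003], [0.092, -0.996, 0.003], [-0.003, -0.003, -1.0]]
force: [-0.6, -0.3, 0.4]
width: 0.0173
```

Run:
```python
from m import *
for i in range(3):
    c=snap('wrist','wrist3');s=bot.read_state();print(s['tool_pos'],np.degrees(np.arctan2(s['ee_rot'][1,0],s['ee_rot'][0,0])),s['force'])
```

```text
[0.55595686 0.05164947 0.12770819] 5.286496413137723 [0.44709622 0.23354227 0.32982638]
[0.55669909 0.05174967 0.12860068] 5.289373464098754 [-0.03955687 -0.76748425 -0.15479767]
[0.55697566 0.05185236 0.12897257] 5.294033074124456 [-0.13759766  0.71748725  0.25323462]
```

Request:
{"op": "send_rows", "data": {
  "moves": [
    [[-0.003,0.0095,0,0,0,0],[-0.003,0.0095,0,0,0,0],[-0.003,0.0095,-0.02,0,0,0],[-0.003,0.0095,-0.035,0,0,0],[-0.003,0.0095,-0.035,0,0,0],[-0.003,0.0095,-0.035,0,0,0],[-0.003,0.0095,-0.035,0,0,0]]
  ]
}}

```text
time_s: 5.0
tool_pos: [0.5537, 0.057, 0.0925]
ee_rot: [[0.995, 0.1, 0.001], [0.1, -0.995, 0.007], [0.002, -0.007, -1.0]]
force: [0.3, 0.2, -1.5]
width: 0.0171
```

Run:
```python
from m import *
for i in range(3):
    c=snap('wrist','wrist3');s=bot.read_state();print(s['tool_pos'],np.degrees(np.arctan2(s['ee_rot'][1,0],s['ee_rot'][0,0])),s['force'])
```

```text
[0.55369464 0.05701347 0.09252052] 5.737979227305733 [ 0.34050616 -0.09539516  0.39672448]
[0.55363521 0.0570077  0.09244414] 5.740278879812245 [-0.51116256 -0.37630611 -0.54076804]
[0.55345897 0.05699054 0.09224044] 5.741351652105155 [-1.25117302  0.25027123 -0.26571486]
```

View pics/wrist3.png

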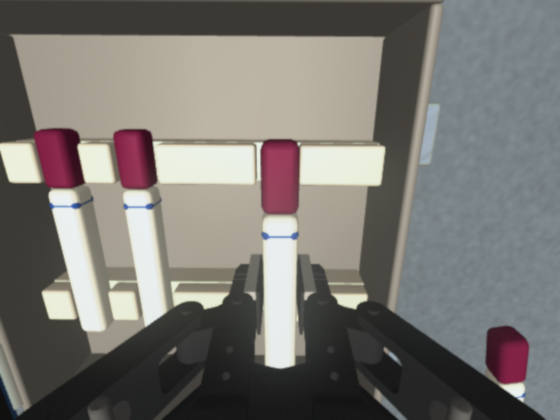

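Wrist3: the pen (u≈280) is over the groove (edges about 257 and 300), but the tool stops 4 mm short in y. I'll correct that before lowering.

Request:
{"op": "send_rows", "data": {
  "moves": [
    [[0,0.0045,0,0,0,-0.007],[0,0.0045,0,0,0,-0.007],[0,0.0045,0,0,0,-0.007],[0,0.0045,0,0,0,-0.007]]
  ]
}}

```text
time_s: 5.55
tool_pos: [0.5532, 0.0574, 0.0913]
ee_rot: [[0.995, 0.099, -0.001], [0.099, -0.995, 0.01], [-0.0, -0.01, -1.0]]
force: [0.3, 0.2, 0.4]
width: 0.0169
```

Run:
```python
from m import *
s=bot.read_state();print(s['tool_pos'],np.degrees(np.arctan2(s['ee_rot'][1,0],s['ee_rot'][0,0])),s['force'],s['q'],s['joint_vel'])
```

```text
[0.55321026 0.05736669 0.09132332] 5.6878753960787405 [0.26477854 0.20062621 0.40988664] [  5.63177904  26.93589281  -6.03174179  57.03554824   0.57002896
 179.94390087] [ 0.05418798  0.18254414 -0.03084185 -0.02808807  0.02638543  0.08395269]
```

Request:
{"op": "send_rows", "data": {
  "moves": [
    [[0,0,0,0,0,0.035],[0,0,0,0,0,0.035],[0,0,0,0,0,0.035],[0,0,0,0,0,0.035],[0,0,0,0,0,0.035]]
  ]
}}

```text
time_s: 6.05
tool_pos: [0.5532, 0.0574, 0.0913]
ee_rot: [[0.991, 0.134, -0.001], [0.134, -0.991, 0.01], [-0.0, -0.01, -1.0]]
force: [-0.5, -0.6, -0.5]
width: 0.0173
```

Run:
```python
from m import *
s=bot.read_state();print(s['tool_pos'],s['ee_rot'].round(4).tolist(),np.degrees(np.arctan2(s['ee_rot'][1,0],s['ee_rot'][0,0])),s['force'],s['q'],s['joint_vel'])
```

```text
[0.55322528 0.05740188 0.09128268] [[0.991, 0.1336, -0.0014], [0.1336, -0.991, 0.0099], [-0.0, -0.01, -1.0]] 7.679811636995535 [-0.45760929 -0.61624355 -0.51282523] [  5.63462363  26.95241447  -6.01113375  57.05803205   0.57123577
 177.9547103 ] [ 0.00684812 -0.05798159  0.10842333 -0.03594013  0.02846757 -0.00385098]
```

Request:
{"op": "send_rows", "data": {
  "moves": [
    [[0.001,0.004,0,-0.01,0,-0.01],[0.001,0.004,0,-0.01,0,-0.016],[0.001,0.004,0,-0.01,0,-0.016],[0.001,0.004,0,-0.01,0,-0.016]]
  ]
}}

```text
time_s: 6.45
tool_pos: [0.5542, 0.0615, 0.0913]
ee_rot: [[0.993, 0.118, -0.001], [0.118, -0.993, -0.0], [-0.001, -0.0, -1.0]]
force: [0.5, 0.9, -0.7]
width: 0.0168
```

Run:
```python
from m import *
s=bot.read_state();print(s['tool_pos'],s['ee_rot'].round(4).tolist(),np.degrees(np.arctan2(s['ee_rot'][1,0],s['ee_rot'][0,0])),s['force'],s['q'],s['joint_vel'])
```

```text
[0.55420316 0.06152218 0.09126862] [[0.993, 0.1183, -0.0013], [0.1183, -0.993, -0.0001], [-0.0014, -0.0, -1.0]] 6.7919010875251455 [ 0.51054134  0.92989295 -0.73514168] [ 6.33421178e+00  2.71301943e+01 -5.71367578e+00  5.72336724e+01
  5.26365241e-04  1.79542311e+02] [-0.18860894 -0.04957855 -0.09424775 -0.04421618  0.02153718  0.03616885]
```

Request:
{"op": "send_rows", "data": {
  "moves": [
    [[0,0,-0.01,0,0,0],[0,0,-0.02,0,0,0],[0,0,-0.028,0,0,0],[0,0,-0.032,0,0,0],[0,0,-0.035,0,0,0],[0,0,-0.036,0,0,0],[0,0,-0.036,0,0,0]]
  ]
}}

```text
time_s: 7.15
tool_pos: [0.5543, 0.0614, 0.0553]
ee_rot: [[0.993, 0.118, -0.001], [0.118, -0.993, -0.0], [-0.001, -0.0, -1.0]]
force: [-1.3, 0.1, -0.9]
width: 0.0167
```

Request:
{"op": "send_rows", "data": {
  "moves": [
    [[0,0,-0.001,0,0,0],[0,0,-0.001,0,0,0]]
  ]
}}

```text
time_s: 7.35
tool_pos: [0.5544, 0.0614, 0.0545]
ee_rot: [[0.993, 0.118, -0.001], [0.118, -0.993, -0.0], [-0.001, -0.0, -1.0]]
force: [-0.2, -0.4, -0.2]
width: 0.0171
```

Still no contact, so I'll creep down 1 mm at a time.

Request:
{"op": "send_rows", "data": {
  "moves": [
    [[0,0,-0.001,0,0,0],[0,0,-0.001,0,0,0]]
  ]
}}

```text
time_s: 7.55
tool_pos: [0.5545, 0.0614, 0.0539]
ee_rot: [[0.993, 0.118, -0.0], [0.118, -0.993, 0.0], [-0.0, -0.0, -1.0]]
force: [-1.1, 0.4, 3.9]
width: 0.017
```

Request:
{"op": "send_rows", "data": {
  "moves": [
    [[0,0,-0.001,0,0,0],[0,0,-0.001,0,0,0]]
  ]
}}

```text
time_s: 7.75
tool_pos: [0.5545, 0.0614, 0.0538]
ee_rot: [[0.993, 0.118, 0.0], [0.118, -0.993, 0.0], [0.0, -0.0, -1.0]]
force: [-2.6, 0.3, 8.6]
width: 0.017
```

Request:
{"op": "send_rows", "data": {
  "moves": [
    [[0,0,0.001,0,0,0],[0,0,0.001,0,0,0],[0,0,0.001,0,0,0],[0,0,0.001,0,0,0],[0,0,0.001,0,0,0],[0,0,0.001,0,0,0]]
  ],
  "gripper": 0.04
}}

```text
time_s: 8.35
tool_pos: [0.5541, 0.0614, 0.0531]
ee_rot: [[0.993, 0.118, -0.002], [0.118, -0.993, -0.0], [-0.002, -0.0, -1.0]]
force: [-0.1, -0.3, 0.2]
width: 0.0398
```

Request:
{"op": "send_rows", "data": {
  "moves": [
    [[0,0,0.01,0,0,0],[0,0,0.03,0,0,0],[0,0,0.06,0,0,0],[0,0,0.1,0,0,0],[-0.03,0,0.14,0,0,0],[-0.06,0,0.17,0,0,0],[-0.06,0,0.17,0,0,0]]
  ]
}}

```text
time_s: 9.05
tool_pos: [0.4941, 0.0599, 0.2291]
ee_rot: [[0.993, 0.121, 0.006], [0.121, -0.993, 0.002], [0.007, -0.001, -1.0]]
force: [0.5, -0.4, 0.7]
width: 0.0399
```

Run:
```python
from m import *
c=snap('wrist','wrist4');s=bot.read_state();print(s['tool_pos'],s['width'],s['q'])
snap('side','side4')
h=cv2.hconcat([cv2.resize(cv2.imread('pics/wrist4.png'),(400,300)),cv2.resize(cv2.imread('pics/side4.png')[80:290,180:460],(400,300))])
cv2.imwrite('pics/v4.png',h)
```

```text
[0.4949165  0.05993893 0.22687794] 0.04009625206181691 [ 6.86129289e+00  1.41464866e+01 -3.23177057e+00  7.23156941e+01
  7.81386086e-02  1.79943693e+02]
```

View pics/v4.png

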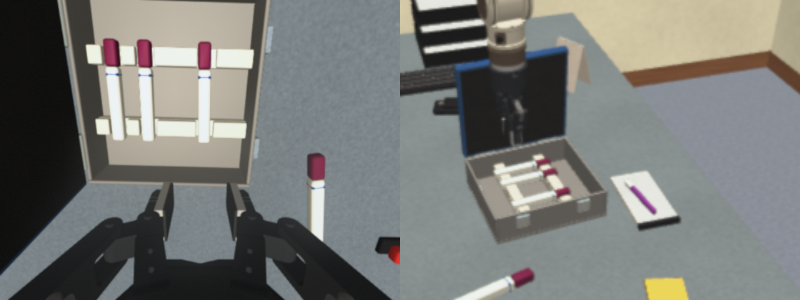

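The pen lies in the empty groove, with the cap on the +x bar and the barrel on the -x bar. Now I'll check its position and the lid's angle by projecting the predicted lid outline onto the pictures.

```bash
cat > lid.py <<'E'
from m import *
yaw=np.radians(5.25);ex=np.array([np.cos(yaw),np.sin(yaw),0]);n=np.array([-np.sin(yaw),np.cos(yaw),0]);ez=np.array([0,0,1.])
slot=np.array([.5553,.0613,.035]);hinge=slot+.17*n;hinge[2]=.071
def L(x,r,t,th): return hinge+ex*x+r*(-np.cos(th)*n+np.sin(th)*ez)+t*(np.sin(th)*n+np.cos(th)*ez)
E
python3 - <<'E'
from lid import *
c=load('wrist4');print(hinge)
hsv=cv2.cvtColor(c['color'],cv2.COLOR_RGB2HSV).astype(int)
for u in(282,286,290):
    col=c['color'][45:215,u].astype(int);pl=np.where((col[:,0]-col[:,1]>40))[0]+45
    g=c['color'][:,u].astype(int).sum(1);d=np.diff(g[185:215]);print(u,pl.min(),pl.max(),185+d.argmin(),d.min())
# lateral: barrel row edges
for v in(125,150,190):
    row=c['color'][v,265:305].astype(int).sum(1);d=np.diff(row);print(v,265+d.argmax()+.5,265+d.argmin()+.5)
sc=load('scene0')
for th in(1.47,1.57,1.67):
    print(th,[proj(sc,L(x,r,t,th)).round(1).tolist() for x,r,t in((-.13,.24,0),(-.13,.24,.022),(.13,.24,0),(.13,.24,.022),(.13,0,.022),(0,.212,.022),(0,.212,.044))])
h=cv2.cvtColor(sc['color'],cv2.COLOR_RGB2HSV).astype(int)
ym=((h[...,0]>18)&(h[...,0]<35)&(h[...,1]>120)&(h[...,2]>90));ym[:,:345]=0;ym[200:]=0;ys,xs=np.where(ym);print('pad',xs.min(),xs.max(),ys.min(),ys.max(),xs.mean(),ys.mean(),len(xs))
b=((h[...,0]>100)&(h[...,0]<125)&(h[...,1]>130));b[:,:340]=0;b[:,375:]=0;b[:120]=0;b[262:]=0
for v in range(126,262,12):
    x=np.where(b[v])[0];print(v,(x.min(),x.max()) if len(x) else None,end=' ')
cv2.imwrite('pics/lid0.png',cv2.resize(sc['color'][110:270,320:390,::-1],None,fx=3.7,fy=3.7,interpolation=cv2.INTER_CUBIC))
E
```

```text
[0.53974472 0.23058684 0.071     ]
282 59 96 199 -111
286 59 96 199 -110
290 59 96 199 -95
125 277.5 293.5
150 277.5 293.5
190 277.5 292.5
1.47 [[344.6, 127.1], [352.9, 126.8], [342.6, 193.9], [352.2, 193.8], [353.6, 259.9], [352.7, 166.5], [361.6, 166.3]]
1.57 [[353.6, 127.2], [362.0, 127.6], [353.1, 194.1], [362.7, 194.7], [353.6, 260.5], [361.2, 167.3], [370.0, 167.8]]
1.67 [[362.7, 128.0], [370.9, 129.0], [363.5, 195.2], [373.0, 196.4], [353.5, 261.0], [369.5, 168.8], [378.2, 169.9]]
pad 360 362 151 181 360.9625 165.425 80
126 None 138 (np.int64(347), np.int64(354)) 150 (np.int64(347), np.int64(354)) 162 (np.int64(347), np.int64(354)) 174 (np.int64(346), np.int64(354)) 186 (np.int64(346), np.int64(354)) 198 (np.int64(346), np.int64(353)) 210 (np.int64(346), np.int64(353)) 222 (np.int64(346), np.int64(353)) 234 (np.int64(346), np.int64(352)) 246 (np.int64(346), np.int64(351)) 258 None
```

View pics/lid0.png

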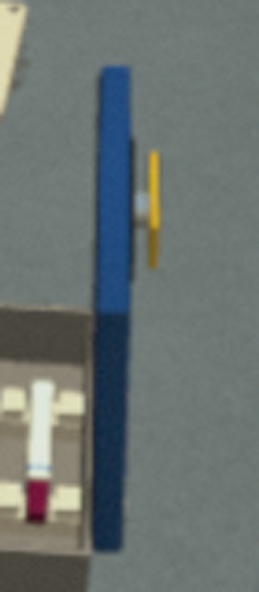

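Request:
{"op": "send_rows", "data": {
  "moves": [
    [[0,-0.02,0.05,0,0,0.15],[0,-0.02,0.1,0,0,0.3],[0,-0.02,0.15,0,0,0.45],[0,-0.02,0.18,0,0,0.6],[0,-0.02,0.18,0,0,0.74],[0,-0.02,0.18,0,0,0.88],[0,-0.02,0.18,0,0,1.03],[0,-0.02,0.18,0,0,1.18],[0,-0.02,0.18,0,0,1.32],[0,-0.02,0.18,0,0,1.47]]
  ],
  "gripper": 0
}}

```text
time_s: 10.15
tool_pos: [0.4951, 0.0398, 0.4014]
ee_rot: [[-0.026, 1.0, -0.004], [1.0, 0.026, -0.002], [-0.001, -0.004, -1.0]]
force: [-0.1, 0.7, 0.3]
width: -0.0001
```

Run:
```python
from lid import *
c=load('wrist4')
for z in(.035,.044):
    A,B=onz(c,285.5,199.5,z),onz(c,285.5,58.5,z);m=(A+B)/2;d=m-slot;print('pen',m,np.linalg.norm(B-A),'dx',d@ex,'dy',d@n,np.degrees(np.arctan2(*(B-A)[[1,0]])))
s=bot.read_state();print(s['tool_pos'],s['ee_rot'].round(3).tolist(),s['q'].round(1),s['width'])
```

```text
pen [0.55386073 0.06307171 0.035     ] 0.141730170173387 dx -0.0012711206929866903 dy 0.0018959762061031764 7.307903030918325
pen [0.55448569 0.06330798 0.044     ] 0.13769534663153987 dx -0.0006271628711280171 dy 0.002074068652504199 7.307903030918314
[0.49513796 0.03976977 0.40144463] [[-0.026, 1.0, -0.004], [1.0, 0.026, -0.002], [-0.001, -0.004, -1.0]] [ 4.6 13.1 21.3 98.4 -0.1 93.2] -5.6319988733860865e-05
```

Request:
{"op": "send_rows", "data": {
  "moves": [
    [[0.006,0.045,0,0,0,0.066],[0.012,0.09,0,0,0,0.066],[0.018,0.135,0,0,0,0.066],[0.025,0.18,0,0,0,0.066],[0.031,0.23,0,0,0,0.066],[0.037,0.275,0,0,0,0.066],[0.037,0.275,0,0,0,0.066],[0.037,0.275,-0.04,0,0,0.066],[0.037,0.275,-0.08,0,0,0.066],[0.037,0.275,-0.085,0,0,0.066]]
  ]
}}

```text
time_s: 11.15
tool_pos: [0.5283, 0.3125, 0.3091]
ee_rot: [[-0.086, 0.996, -0.016], [0.996, 0.085, -0.011], [-0.009, -0.017, -1.0]]
force: [-0.6, 0.0, -1.5]
width: 0.0002
```

Run:
```python
from lid import *
snap('scene','scene5');snap('wrist','wrist5')
h=cv2.hconcat([cv2.resize(cv2.imread('pics/wrist5.png'),(400,300)),cv2.resize(cv2.imread('pics/scene5.png')[90:270,220:460],(400,300))])
cv2.imwrite('pics/v5.png',h)
s=bot.read_state();d=s['tool_pos']-hinge;print(s['tool_pos'],'x',d@ex,'s',d@n,'z',d[2],s['ee_rot'].round(3).tolist(),s['q'].round(1),s['force'])
```

```text
[0.53111402 0.3140524  0.31642493] x -0.0009572648520063528 s 0.08390514315759183 z 0.24542492728325488 [[-0.085, 0.996, -0.005], [0.996, 0.085, -0.004], [-0.003, -0.006, -1.0]] [ 30.6  27.6  29.6  92.4  -0.  115.7] [-0.12943405 -0.75057379  0.39502341]
```

View pics/v5.png

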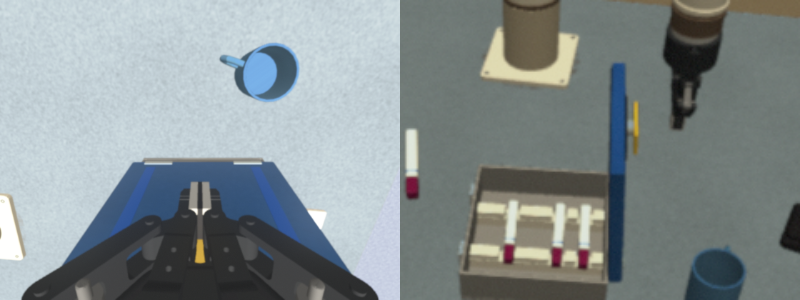

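Fingers shut, behind the lid and in line with the yellow pad, with a clear gap. I'm approaching now.

Request:
{"op": "send_rows", "data": {
  "moves": [
    [[0.0015,-0.015,-0.002,0,0,0],[0.003,-0.03,-0.002,0,0,0],[0.0035,-0.036,-0.002,0,0,0],[0.004,-0.04,-0.002,0,0,0],[0.004,-0.041,-0.002,0,0,0],[0.004,-0.042,-0.002,0,0,0]]
  ]
}}

```text
time_s: 11.85
tool_pos: [0.5356, 0.2727, 0.3167]
ee_rot: [[-0.085, 0.996, -0.001], [0.996, 0.085, -0.001], [-0.001, -0.001, -1.0]]
force: [-0.1, -0.1, -0.3]
width: -0.0001
```

Request:
{"op": "send_rows", "data": {
  "moves": [
    [[0,-0.001,0,0,0,0],[0,-0.002,0,0,0,0],[0,-0.003,0,0,0,0],[0,-0.004,0,0,0,0],[0,-0.004,0,0,0,0]]
  ]
}}

```text
time_s: 12.35
tool_pos: [0.5354, 0.2688, 0.3162]
ee_rot: [[-0.086, 0.996, -0.001], [0.996, 0.086, -0.002], [-0.001, -0.002, -1.0]]
force: [0.4, -0.0, 0.1]
width: -0.0002
```

Request:
{"op": "send_rows", "data": {
  "moves": [
    [[0,-0.001,0,0,0,0],[0,-0.002,0,0,0,0],[0,-0.003,0,0,0,0],[0,-0.004,0,0,0,0],[0,-0.004,0,0,0,0]]
  ]
}}

```text
time_s: 12.85
tool_pos: [0.5354, 0.2652, 0.3163]
ee_rot: [[-0.086, 0.996, -0.001], [0.996, 0.086, -0.0], [-0.0, -0.001, -1.0]]
force: [0.8, 2.9, -0.2]
width: -0.0001
```

Request:
{"op": "send_rows", "data": {
  "moves": [
    [[0,-0.001,0,0,0,0],[0,-0.002,0,0,0,0],[0,-0.003,0,0,0,0],[0,-0.004,0,0,0,0],[0,-0.004,0,0,0,0]]
  ]
}}

```text
time_s: 13.35
tool_pos: [0.5357, 0.2619, 0.3166]
ee_rot: [[-0.086, 0.996, -0.0], [0.996, 0.086, 0.001], [0.001, -0.0, -1.0]]
force: [0.6, 5.7, -0.2]
width: -0.0
```

Run:
```python
from lid import *
P=lambda th:(-.2145*np.cos(th)+.041*np.sin(th))*n+(.2145*np.sin(th)+.041*np.cos(th))*ez
ths=np.r_[1.472-np.arange(0,38)*.034,.19-np.arange(0,9)*.02]
for k in range(0,len(ths)-1,10):
    print([[round(float(v),3) for v in P(t)-P(ths[k])] for t in ths[k+1:k+11]],ths[min(k+10,len(ths)-1)],(hinge+P(ths[min(k+10,len(ths)-1)])+.011*n+.028*ez).round(4))
```

```text
[[0.001, -0.007, 0.001], [0.001, -0.015, 0.001], [0.002, -0.022, 0.001], [0.003, -0.03, 0.001], [0.003, -0.037, 0.0], [0.004, -0.044, -0.001], [0.005, -0.052, -0.002], [0.005, -0.059, -0.003], [0.006, -0.066, -0.004], [0.007, -0.073, -0.006]] 1.132 [0.5437 0.1878 0.3106]
[[0.001, -0.007, -0.002], [0.001, -0.014, -0.004], [0.002, -0.021, -0.007], [0.003, -0.028, -0.009], [0.003, -0.035, -0.012], [0.004, -0.042, -0.015], [0.004, -0.048, -0.019], [0.005, -0.055, -0.022], [0.006, -0.061, -0.026], [0.006, -0.067, -0.03]] 0.7919999999999999 [0.5499 0.1206 0.2805]
[[0.001, -0.006, -0.004], [0.001, -0.012, -0.009], [0.002, -0.018, -0.013], [0.002, -0.023, -0.018], [0.003, -0.029, -0.023], [0.003, -0.034, -0.028], [0.004, -0.039, -0.034], [0.004, -0.044, -0.039], [0.004, -0.049, -0.045], [0.005, -0.053, -0.051]] 0.45199999999999996 [0.5548 0.0672 0.2296]
[[0.0, -0.004, -0.006], [0.001, -0.008, -0.012], [0.001, -0.012, -0.019], [0.001, -0.016, -0.025], [0.002, -0.019, -0.031], [0.002, -0.023, -0.038], [0.002, -0.026, -0.045], [0.003, -0.028, -0.05], [0.003, -0.029, -0.054], [0.003, -0.031, -0.058]] 0.15 [0.5576 0.0364 0.1716]
[[0.0, -0.001, -0.004], [0.0, -0.003, -0.008], [0.0, -0.004, -0.012], [0.0, -0.005, -0.017], [0.001, -0.006, -0.021], [0.001, -0.007, -0.025]] 0.03 [0.5582 0.0293 0.1464]
```

Request:
{"op": "send_rows", "data": {
  "moves": [
    [[0,-0.004,0,0,0,0],[0.001,-0.01,0.001,0,0,0],[0.002,-0.017,0.001,0,0,0],[0.002,-0.024,0.001,0,0,0],[0.003,-0.031,0.001,0,0,0],[0.003,-0.038,0,0,0,0],[0.004,-0.045,-0.001,0,0,0],[0.005,-0.052,-0.002,0,0,0],[0.005,-0.059,-0.003,0,0,0],[0.006,-0.066,-0.004,0,0,0]]
  ]
}}

```text
time_s: 14.35
tool_pos: [0.5415, 0.194, 0.3124]
ee_rot: [[-0.085, 0.996, -0.001], [0.996, 0.085, -0.002], [-0.001, -0.001, -1.0]]
force: [1.5, 2.4, 4.0]
width: 0.0003
```

Request:
{"op": "send_rows", "data": {
  "moves": [
    [[0.001,-0.007,-0.002,0,0,0],[0.001,-0.014,-0.003,0,0,0],[0.002,-0.021,-0.005,0,0,0],[0.003,-0.028,-0.008,0,0,0],[0.003,-0.035,-0.01,0,0,0],[0.004,-0.042,-0.013,0,0,0],[0.004,-0.048,-0.017,0,0,0],[0.005,-0.055,-0.02,0,0,0],[0.005,-0.062,-0.024,0,0,0],[0.006,-0.068,-0.028,0,0,0]]
  ]
}}

```text
time_s: 15.35
tool_pos: [0.5473, 0.1259, 0.284]
ee_rot: [[-0.085, 0.996, -0.001], [0.996, 0.085, -0.002], [-0.002, -0.002, -1.0]]
force: [-0.7, 0.1, 2.8]
width: 0.0003
```

Request:
{"op": "send_rows", "data": {
  "moves": [
    [[0.001,-0.006,-0.004,0,0,0],[0.001,-0.012,-0.008,0,0,0],[0.002,-0.018,-0.013,0,0,0],[0.002,-0.023,-0.017,0,0,0],[0.003,-0.029,-0.022,0,0,0],[0.003,-0.034,-0.027,0,0,0],[0.004,-0.039,-0.033,0,0,0],[0.004,-0.044,-0.038,0,0,0],[0.004,-0.049,-0.044,0,0,0],[0.005,-0.054,-0.05,0,0,0]]
  ]
}}

```text
time_s: 16.35
tool_pos: [0.5522, 0.0723, 0.2337]
ee_rot: [[-0.086, 0.996, -0.002], [0.996, 0.086, -0.002], [-0.002, -0.002, -1.0]]
force: [-0.8, -0.2, 2.0]
width: -0.0001
```

Request:
{"op": "send_rows", "data": {
  "moves": [
    [[0,-0.004,-0.006,0,0,0],[0.001,-0.009,-0.012,0,0,0],[0.001,-0.013,-0.018,0,0,0],[0.001,-0.017,-0.024,0,0,0],[0.002,-0.021,-0.031,0,0,0],[0.002,-0.024,-0.037,0,0,0],[0.002,-0.027,-0.043,0,0,0],[0.003,-0.03,-0.048,0,0,0],[0.003,-0.032,-0.053,0,0,0],[0.003,-0.034,-0.058,0,0,0]]
  ]
}}

```text
time_s: 17.35
tool_pos: [0.5555, 0.0386, 0.176]
ee_rot: [[-0.086, 0.996, -0.001], [0.996, 0.086, -0.001], [-0.001, -0.001, -1.0]]
force: [0.1, -0.8, -0.2]
width: 0.0002
```

Run:
```python
from lid import *
snap('side','side6');snap('scene','scene6')
h=cv2.hconcat([cv2.resize(cv2.imread('pics/side6.png')[80:290,180:460],(400,300)),cv2.resize(cv2.imread('pics/scene6.png')[90:300,200:480],(400,300))])
cv2.imwrite('pics/v6.png',h)
s=bot.read_state();print(s['tool_pos'],s['force'])
```

```text
[0.55487163 0.03854866 0.17536829] [ 0.10698027 -0.2072491   0.71051653]
```

View pics/v6.png

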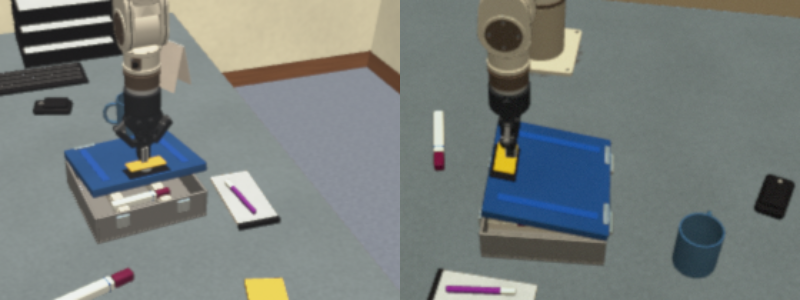

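Lid about 0.15 rad open, with the fingers on the pad. I'm lowering the last part slowly.

Request:
{"op": "send_rows", "data": {
  "moves": [
    [[0,-0.001,-0.003,0,0,0],[0,-0.002,-0.006,0,0,0],[0,-0.003,-0.009,0,0,0],[0,-0.004,-0.012,0,0,0],[0,-0.005,-0.015,0,0,0],[0,-0.006,-0.018,0,0,0],[0,-0.007,-0.021,0,0,0],[0,-0.007,-0.024,0,0,0],[0,-0.008,-0.026,0,0,0],[0,-0.008,-0.027,0,0,0]]
  ]
}}

```text
time_s: 18.45
tool_pos: [0.5552, 0.0307, 0.149]
ee_rot: [[-0.086, 0.996, -0.002], [0.996, 0.086, -0.001], [-0.001, -0.002, -1.0]]
force: [-0.2, 0.3, -0.5]
width: 0.0002
```

Request:
{"op": "send_rows", "data": {
  "moves": [
    [[0,0,-0.001,0,0,0],[0,0,-0.002,0,0,0],[0,0,-0.003,0,0,0],[0,0,-0.003,0,0,0]]
  ]
}}

```text
time_s: 18.85
tool_pos: [0.5554, 0.0308, 0.1462]
ee_rot: [[-0.086, 0.996, -0.001], [0.996, 0.086, -0.001], [-0.001, -0.002, -1.0]]
force: [1.2, -0.2, -0.5]
width: 0.0
```

Request:
{"op": "send_rows", "data": {
  "moves": [
    [[0,0,-0.001,0,0,0],[0,0,-0.002,0,0,0],[0,0,-0.003,0,0,0],[0,0,-0.003,0,0,0]]
  ]
}}

```text
time_s: 19.25
tool_pos: [0.5553, 0.0308, 0.1431]
ee_rot: [[-0.086, 0.996, -0.002], [0.996, 0.086, -0.001], [-0.001, -0.002, -1.0]]
force: [-0.2, 0.2, -0.0]
width: -0.0001
```

Request:
{"op": "send_rows", "data": {
  "moves": [
    [[0,0,-0.001,0,0,0],[0,0,-0.002,0,0,0],[0,0,-0.002,0,0,0]]
  ]
}}

```text
time_s: 19.55
tool_pos: [0.5553, 0.0308, 0.1411]
ee_rot: [[-0.086, 0.996, -0.002], [0.996, 0.086, -0.001], [-0.001, -0.002, -1.0]]
force: [0.1, 0.1, -0.1]
width: -0.0003
```

Request:
{"op": "send_rows", "data": {
  "moves": [
    [[0,0,-0.001,0,0,0],[0,0,-0.002,0,0,0],[0,0,-0.002,0,0,0]]
  ]
}}

```text
time_s: 19.85
tool_pos: [0.5553, 0.0308, 0.1391]
ee_rot: [[-0.086, 0.996, -0.002], [0.996, 0.086, -0.001], [-0.001, -0.002, -1.0]]
force: [-0.1, 1.0, 0.8]
width: 0.0002
```

Request:
{"op": "send_rows", "data": {
  "moves": [
    [[0,0,-0.001,0,0,0],[0,0,-0.002,0,0,0],[0,0,-0.002,0,0,0]]
  ]
}}

```text
time_s: 20.15
tool_pos: [0.5553, 0.0308, 0.1371]
ee_rot: [[-0.086, 0.996, -0.002], [0.996, 0.086, -0.001], [-0.001, -0.002, -1.0]]
force: [-0.1, 0.4, -0.9]
width: -0.0001
```

Request:
{"op": "send_rows", "data": {
  "moves": [
    [[0,0,-0.001,0,0,0],[0,0,-0.002,0,0,0],[0,0,-0.002,0,0,0]]
  ]
}}

```text
time_s: 20.45
tool_pos: [0.5553, 0.0308, 0.1351]
ee_rot: [[-0.086, 0.996, -0.002], [0.996, 0.086, -0.001], [-0.001, -0.002, -1.0]]
force: [0.2, -0.2, 0.1]
width: 0.0001
```

Run:
```python
from lid import *
c=snap('scene','scene7');d=snap('side','side7')
h=cv2.hconcat([cv2.resize(cv2.imread('pics/side7.png')[110:250,210:350],(400,400),interpolation=cv2.INTER_CUBIC),cv2.resize(cv2.imread('pics/scene7.png')[130:280,220:370],(400,400),interpolation=cv2.INTER_CUBIC)])
cv2.imwrite('pics/v7.png',h)
for th in(0,.05,.1):
  print(th,[(proj(d,L(x,.24,t,th))).round(1).tolist() for x in(-.13,.13) for t in(0,.022)],[(proj(c,L(x,.24,t,th))).round(1).tolist() for x in(-.13,.13) for t in(0,.022)])
s=bot.read_state();print(s['tool_pos'],s['force'])
```

```text
0 [[246.5, 232.8], [246.1, 227.0], [325.5, 212.9], [325.8, 207.3]] [[267.7, 187.9], [267.4, 182.6], [255.6, 253.4], [255.2, 248.1]]
0.05 [[246.2, 229.6], [245.7, 223.6], [325.6, 209.8], [325.7, 203.9]] [[267.6, 185.0], [267.7, 179.6], [255.5, 250.5], [255.4, 245.2]]
0.1 [[245.9, 226.3], [245.2, 220.1], [325.6, 206.5], [325.6, 200.5]] [[267.8, 182.1], [268.2, 176.7], [255.6, 247.7], [255.9, 242.3]]
[0.5553858  0.03079723 0.13526016] [0.42521574 0.51813108 0.43079935]
```

View pics/v7.png

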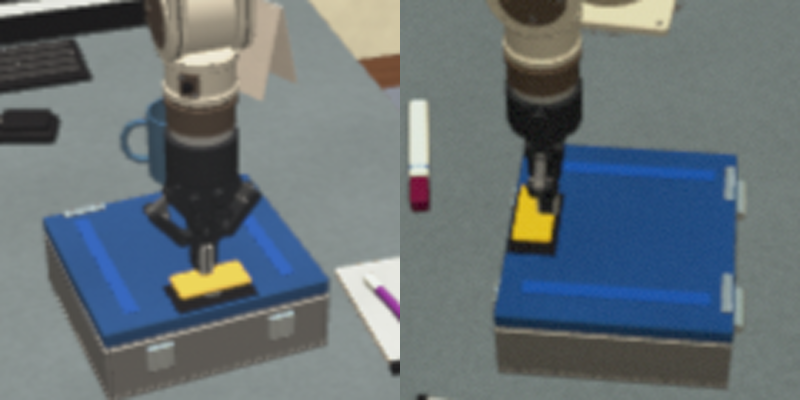

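The lid looks shut on its rim: its lower front corners sit at about (247,230) and (325,210) in the side picture. The fingertip is at or just above the pad, about 8 mm to +y of its middle. I'll centre it and then creep down while watching the force.

Request:
{"op": "send_rows", "data": {
  "moves": [
    [[0.002,-0.004,0.001,0,0,0],[0.003,-0.008,0.001,0,0,0],[0.003,-0.008,0,0,0,0],[0.003,-0.008,-0.001,0,0,0],[0.003,-0.008,-0.001,0,0,0]]
  ]
}}

```text
time_s: 21.05
tool_pos: [0.5582, 0.0227, 0.1341]
ee_rot: [[-0.086, 0.996, -0.002], [0.996, 0.086, -0.001], [-0.001, -0.002, -1.0]]
force: [0.3, -0.1, 0.6]
width: -0.0001
```

Request:
{"op": "send_rows", "data": {
  "moves": [
    [[0,0,-0.001,0,0,0],[0,0,-0.001,0,0,0]]
  ]
}}

```text
time_s: 21.25
tool_pos: [0.5584, 0.0228, 0.1336]
ee_rot: [[-0.086, 0.996, -0.001], [0.996, 0.086, -0.002], [-0.001, -0.001, -1.0]]
force: [-1.1, -0.0, 2.1]
width: -0.0
```

Request:
{"op": "send_rows", "data": {
  "moves": [
    [[0,0,-0.001,0,0,0],[0,0,-0.001,0,0,0]]
  ]
}}

```text
time_s: 21.45
tool_pos: [0.5584, 0.0228, 0.1331]
ee_rot: [[-0.086, 0.996, -0.001], [0.996, 0.086, -0.001], [-0.001, -0.001, -1.0]]
force: [-2.6, -0.8, 6.0]
width: -0.0004
```

Request:
{"op": "send_rows", "data": {
  "moves": [
    [[0,0,-0.001,0,0,0],[0,0,-0.001,0,0,0]]
  ]
}}

```text
time_s: 21.65
tool_pos: [0.5584, 0.0228, 0.1327]
ee_rot: [[-0.086, 0.996, -0.0], [0.996, 0.086, -0.001], [-0.001, -0.0, -1.0]]
force: [-3.2, -0.8, 9.1]
width: -0.0002
```

Request:
{"op": "send_rows", "data": {
  "moves": [
    [[0,0,-0.0005,0,0,0],[0,0,-0.0005,0,0,0],[0,0,-0.0005,0,0,0]]
  ]
}}

```text
time_s: 21.95
tool_pos: [0.5584, 0.0228, 0.1325]
ee_rot: [[-0.086, 0.996, -0.0], [0.996, 0.086, -0.001], [-0.001, -0.0, -1.0]]
force: [-4.0, -0.7, 10.3]
width: 0.0004
```

Nearly there. One more small step to about 12 N, then hold for a second.

Request:
{"op": "send_rows", "data": {
  "moves": [
    [[0,0,-0.0004,0,0,0],[0,0,-0.0004,0,0,0],[0,0,-0.0004,0,0,0],[0,0,-0.0004,0,0,0],[0,0,-0.0004,0,0,0]]
  ]
}}

```text
time_s: 22.45
tool_pos: [0.5584, 0.0228, 0.1324]
ee_rot: [[-0.086, 0.996, 0.0], [0.996, 0.086, -0.001], [-0.001, 0.0, -1.0]]
force: [-4.9, 0.4, 11.2]
width: 0.0002
```

Request:
{"op": "send_rows", "data": {
  "moves": [
    [[0,0,0,0,0,0],[0,0,0,0,0,0],[0,0,0,0,0,0],[0,0,0,0,0,0],[0,0,0,0,0,0],[0,0,0,0,0,0]]
  ]
}}

```text
time_s: 23.05
tool_pos: [0.5584, 0.0228, 0.1324]
ee_rot: [[-0.086, 0.996, 0.0], [0.996, 0.086, -0.001], [-0.001, 0.0, -1.0]]
force: [-4.6, -0.4, 13.0]
width: 0.0002
```

Request:
{"op": "send_rows", "data": {
  "moves": [
    [[0,0,0.001,0,0,0],[0,0,0.002,0,0,0],[0,0,0.005,0,0,0],[0,0,0.015,0,0,0],[0,0,0.04,0,0,0],[0,0,0.08,0,0,0],[0,0,0.12,0,0,0],[-0.04,0,0.15,0,0,0],[-0.08,0,0.15,0,0,0],[-0.08,0,0.15,0,0,0]]
  ]
}}

```text
time_s: 24.05
tool_pos: [0.4737, 0.0227, 0.2813]
ee_rot: [[-0.086, 0.996, -0.004], [0.996, 0.086, -0.001], [-0.001, -0.004, -1.0]]
force: [0.9, -1.5, 0.3]
width: -0.0001
```

Run:
```python
from lid import *
c=snap('scene','scene8');d=snap('side','side8')
s=bot.read_state();print(s['tool_pos'],s['force'],s['joint_vel'])
h=cv2.hconcat([cv2.resize(cv2.imread('pics/side8.png'),(400,300)),cv2.resize(cv2.imread('pics/scene8.png'),(400,300))])
cv2.imwrite('pics/v8.png',h)
# did lid move between pre-press and after? compare front-edge strip
for t7,t8,sl in(('side7','side8',np.s_[195:245,235:335]),('scene7','scene8',np.s_[195:262,245:345])):
    a,b=[cv2.cvtColor(load(t)['color'],cv2.COLOR_RGB2GRAY)[sl].astype(np.float32) for t in(t7,t8)];print(cv2.phaseCorrelate(a,b),np.abs(a-b).mean())
```

```text
[0.47800431 0.02283391 0.28118629] [ 1.41316391 -0.00774167 -0.166897  ] [-0.12007529  2.3514822   2.24706325 -0.63244674 -0.00947183  0.03031009]
((-0.052922449345729206, 0.08928643176858841), 0.9108210639953613) 2.237
((0.04310201097113264, 0.014569560813370686), 0.5475689087973701) 3.9937313
```

View pics/v8.png

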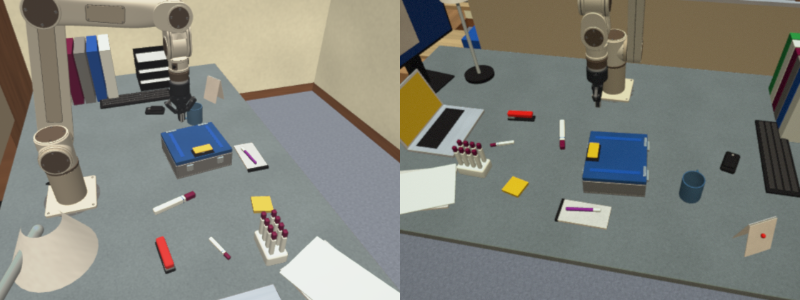

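The lid is shut and did not move under the press (less than 0.1 px shift), so it was already on its stop. The bystanders look in place and the arm is clear, so I'm handing in.

```bash
python3 -c "
from station import bot
s=bot.read_state();print(s['time_s'],s['force']);print(bot.close_job())"
```

```text
24.15 [ 1.41316391 -0.00774167 -0.166897  ]
the job is handed in; nothing more can be done
None
```

The pen is in the empty groove, the lid is shut, and I pressed the catch pad and let go. I handed the job in at 24.2 s; no verdict is reported.

- **Pen:** I laid the middle-sized pen (measured about 141 mm long) in the groove, lowering until I felt contact and then releasing. Afterwards the wrist camera put its centre about 1 mm along and 2 mm across from the groove's middle, turned about 2° from it. I had first come up short in y because joint 6 was at its 180° limit, and corrected that before lowering.
- **Lid:** I pushed it over by its pad at about 0.35 rad/s, with forces up to about 6 N. I lowered the last part more slowly.
- **Catch:** I pressed the middle of the pad at about 11–13 N for just over a second, then let go.
- **Final look:** the lid is shut, the bystanders look in place by eye, and the arm is clear.

**Checks that disagreed:**
- During the last stretch of closing I felt no force. The lid may have settled the last few millimetres by itself, and I did not measure its speed there.
- Before the press, the side camera suggested the lid was about 0.05 rad open and the scene camera about 0.015. The lid did not shift under the press (less than 0.1 px), so I took it to be on its stop.
- The closed fingertips seemed to reach about 28 mm ahead of the TCP, against the stated 22 mm.

I viewed 11 pictures, one over the budget of 10.

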